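# Push a carton through the rack feet into its bay

### The job

Push the flat cardboard carton along the deck, narrow end first, through the gap between the two rack feet and on until it is completely past them, with its leading end flush against the back rail behind and roughly centred on the gap. Only push it with the fingers: it must stay flat on the deck, neither lifted nor tipped, and the tin, mug and jar must be left where they stand. Finish with the robot clear of everything.

Things in the scene. Friction and masses are not known exactly. Their poses are not given: they have to be found in the camera images.
- carton: Closed flat cardboard carton, 120 mm long (its x), 100 mm wide (its y), 40 mm high, about 0.35 kg (varies), loose on the deck; too wide to be grasped. Origin at the centre of its underside, z up. Either 100 mm wide end may lead.
- gap (a point): Point on the deck midway between the two fixed rack feet; placed and turned differently from run to run. Its x axis points the way the carton must go (through the gap to the back rail; roughly world +y), y across the gap, z up. The feet leave a clear gap 108 mm wide (y -54 to +54 mm) and 44 mm long (x -22 to +22 mm).
- foot_a (a point): Centre of one rack foot, at deck level, 76 mm from the gap's centre towards the gap's +y, same axes. A fixed cream square steel stub, 44 x 44 mm, 55 mm high. On its outer side lies a bolted base plate, 22 to 82 mm further out along y, 70 mm long in x, 5 mm high (bolt heads to 10 mm).
- foot_b (a point): Centre of the other, identical foot, at deck level, 76 mm from the gap's centre towards the gap's -y, same axes, its base plate on its outer side (-y).
- rail (a point): Middle of the back rail's near face, at deck level, 165 mm beyond the gap's centre along the gap's x, same axes. The rail is a fixed cream beam, 300 mm long along y, 25 mm thick, 35 mm high (screw heads 3 mm higher). With its end flush on it, the carton's centre is 60 mm before this face, 105 mm beyond the gap's centre.
- tin: Bystander: closed tin with a paper label, 66 mm in diameter, 100 mm high, origin at the centre of its underside. Leave alone.
- mug: Bystander: white mug, 76 mm in diameter, 85 mm high, handle at its +y, origin at the centre of its underside. Leave alone.
- jar: Bystander: clear glass jar with a white cap, 60 mm in diameter, 90 mm high, origin at the centre of its underside. Leave alone.
There are look-alikes about, which are no part of the job. Of the things that look like the carton, the middle-sized one is meant.

How it is judged:
By the outcome, as a careful person would: the job done as asked, in the order asked, and still so for the second after the job is handed in, with the robot touching nothing.
It also fails if it takes over 69 s, if anything falls off the work surface, if the arm or the gripper's body presses on something with over 40 N, if the wrist force passes 120 N, or if a joint passes its speed limit or range.

### The arm

A 6-joint arm with a two-finger parallel gripper is mounted at the origin on the work surface. World frame = base frame: x ahead of the robot, y to its left, z up, the work surface at z = 0. Lengths are in m, angles in rad, forces in N, time in s.
With the tool pointing down it reaches from about 0.275 to 0.825 m from the base axis. Payload 4.9 kg.
Tool frame: the origin (TCP) lies midway between the tips of the shut fingers; the grasp point (between the pads) lies 19 mm behind it (grip_point_offset is the distance from the TCP to the grasp point, in m); z points along the fingers, x is the direction in which the jaws open and shut, and the axes are right-handed (so a half turn about z gives the same grasp; the last joint's range is limited). The gripper opens to 85 mm and grips with 20 to 120 N. Pads are 22 mm wide; open, the fingers measure 114 mm over their backs; the gripper's body (76 mm by 85 mm) begins 54 mm behind the grasp point. The pads swing forward as they close: fully open they stand 13 mm farther back than shut.
Start: joints at [-1.326, 0.326, -0.193, 1.052, 0, 1.437], TCP at [0.203, -0.511, 0.231] pointing down, gripper open.
Joint ranges: [-2.65, 2.65], [-0.97, 1.79], [-1.3, 1.35], [-1.93, 2.1], [-1.47, 1.37], [-3.14, 3.14]. Speed limits (rad/s): [2.57, 2.57, 3.14, 3.14, 3.14, 3.14].

### API

Orientations are given as a rotation vector (axis times angle).
In Python, from cell import * gives the robot as it stands. Calls block until the motion is done:
- movep(position, orientation): joint-space move of the TCP to a pose.
- move_l(position, velocity=0.15, rot=None, until_force=None): straight line of the TCP; rot=None keeps the orientation; velocity is the mean speed in m/s. With until_force (N) it stops when the force on the tool has changed by that much, and returns True; else False.
- set_joints(angles): joint-space move.
- let_go() and grab(newtons=None): open the fingers fully, or close them until they stop; newtons is the grip in N (None keeps the last).
- sleep(seconds).
- ik(position, orientation): joint angles nearest the present ones, or None.
- get_state(): the state.
- grab_frame(name): name is "side" or "top"; returns a dict with "img" (420x560x3 uint8, red, green, blue), "fx", "fy", "cx", "cy" (pixels), "k1" (the pictures are not rectified: a ray, as slopes to the right and down, at radius r is drawn at 1 + k1 r^2 times it, then the intrinsics apply), "cam_to_world" (4x4, takes a point from camera to world coordinates). Camera axes: x right, y down, z forward; pixel columns grow to the right and rows downward; lengths in m; the calibration is good to about 2 mm. A picture is of the moment at which its call begins. There is no depth.
A pose or a line that the arm cannot do raises MotionError and nothing moves.
- sign_off(): hands the job in, once; it reports no verdict.
Trained networks look in the newest picture that a camera, given by its name, has taken for a name from the list of things; names that differ only in an ending like _2 or _b are one class to them, and where a whole thing is asked for, a point or a joint stands for the part that bears it (a point fixed in the world has none). Each returns a list of dicts, best first, with "score" (0 to 1); they miss things now and then, are a little off and sometimes report something else, mostly with a low value. They report only what shows in the picture. A call takes as long as a camera call. They do not tell look-alikes from the thing itself.
- spot_in(camera, name): "centre" ([column, row] in pixels, amid what is visible of it).
- silhouettes(camera, name): "mask" (420x560 bool, what is visible of it) and "centre" ([column, row] in pixels, amid what is visible of it).
- tip_of(camera, name): "centre" ([column, row] in pixels: a listed point, or the origin of a listed thing).
The state is a dict: "clock": time; "q": joint angles; "joint_velocities": joint speeds; "tau": joint torques, N m; "position": TCP position; "eef_rot": TCP orientation; "contact_force": force on the tool from outside, world axes, zero at the start; "wrist_torque": the same for the moment, N m; "finger_gap": opening from 0.0 (shut) to 1.0 (fully open).
Only numpy, scipy, OpenCV 4.12 (cv2) and the standard library are available. Lean on these libraries where they do the work, as an engineer would, in place of code of your own. Each camera call takes 0.05 s, during which the arm holds its last target.

## Working session

There is one attempt and no reset: what is moved stays moved. The work goes in short steps, each a Python script; the robot and the scene stay as the last script left them, time stands still between calls to the robot, and variables do not carry over. Pictures are saved under pics/ and viewed, and the job is handed in when it is done.

```bash
ls; mkdir -p pics
python3 - <<'E'
from cell import *
import cv2
for n in("side","top"):
    f=grab_frame(n); cv2.imwrite(f"pics/{n}0.png",f["img"][:,:,::-1])
    print(n,f["fx"],f["fy"],f["cx"],f["cy"],f["k1"],f["cam_to_world"])
    for o in["carton","gap","foot_a","foot_b","rail","tin","mug","jar"]:
        print(o,[(d["score"],d["centre"]) for d in tip_of(n,o)][:4])
print(get_state())
E
```

```text
pics
side 431.3324590336079 431.3324590336079 278.85909788402154 209.95471765919254 -0.03092180490568261 [[-0.93493914 -0.22345017  0.27560629  0.28864828]
 [-0.35416753  0.6343968  -0.68709974  0.70555553]
 [-0.0213112  -0.74000724 -0.6722612   0.69782507]
 [ 0.          0.          0.          1.        ]]
carton [(0.95, [302.3, 165.8]), (0.83, [320.1, 142.6]), (0.63, [380.8, 160.7])]
gap [(0.51, [220.0, 219.0])]
foot_a [(0.91, [282.2, 222.8]), (0.78, [221.5, 216.6])]
foot_b [(0.91, [282.2, 222.8]), (0.78, [221.5, 216.6])]
rail [(0.87, [232.6, 276.4])]
tin [(0.94, [269.2, 374.7])]
mug [(0.8, [142.3, 317.6])]
jar [(0.84, [201.5, 351.5])]
top 488.403659285884 488.403659285884 282.00722927687207 205.97277371055083 0.018768187888754895 [[-0.02195085 -0.99733603  0.06956296  0.4783537 ]
 [-0.99956721  0.02325645  0.01801462  0.03037488]
 [-0.01958442 -0.06913742 -0.99741489  1.11463854]
 [ 0.          0.          0.          1.        ]]
carton [(0.87, [454.7, 194.6]), (0.86, [438.7, 280.5]), (0.82, [386.1, 191.2])]
gap []
foot_a [(0.83, [277.6, 149.5]), (0.75, [285.6, 213.9])]
foot_b [(0.83, [277.6, 149.5]), (0.75, [285.6, 213.9])]
rail [(0.72, [211.2, 192.7])]
tin [(0.86, [136.7, 262.9])]
mug [(0.89, [144.1, 143.0])]
jar [(0.93, [135.2, 201.5])]
{'clock': 0.9, 'q': array([-1.32619550e+00,  3.26155257e-01, -1.92600410e-01,  1.05200625e+00,
       -1.85437879e-05,  1.43660071e+00]), 'joint_velocities': array([-0.00079847, -0.000624  , -0.00139457, -0.0003938 ,  0.00187294,
       -0.00085496]), 'tau': array([-1.61649477e-03, -4.43313038e+01,  2.62760407e+01,  1.04440816e-03,
       -8.42180521e-05,  5.90621312e-06]), 'position': array([ 0.203403  , -0.51102381,  0.23130507]), 'eef_rot': array([ 2.59991272e+00, -1.76347022e+00,  2.08360870e-05]), 'contact_force': array([-0.47636171, -0.08392687, -0.20330761]), 'wrist_torque': array([-0.01162532, -0.0501711 , -0.00496012]), 'finger_gap': 1.0003649081714416}
```

View pics/side0.png

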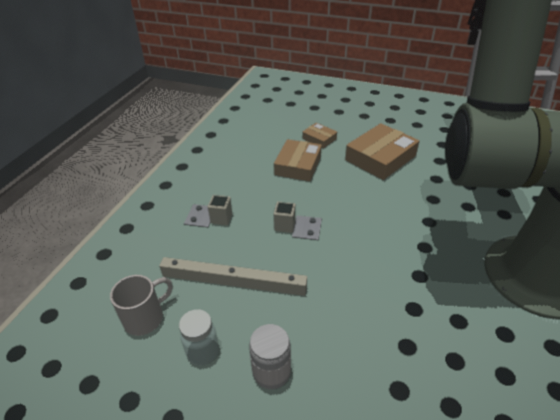

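View pics/top0.png

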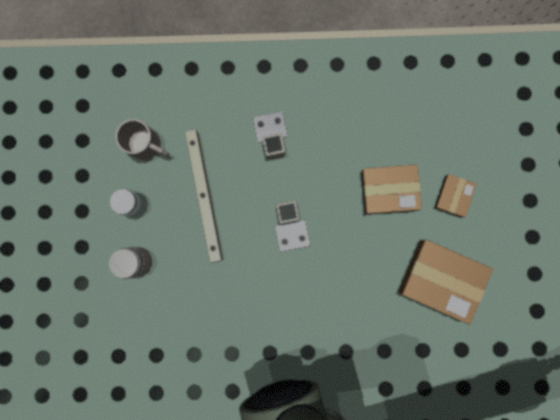

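The tin (125,263), jar (123,202) and mug (135,138) stand beyond the rail in the top view. There are three carton look-alikes: small at (456,195), middle-sized at (391,190) and large at (447,281). The middle-sized one at (391,190) is meant. It measures about 56x48 px, or roughly 120x100 mm at that range. Next I'll confirm it in an enlarged crop and fit the geometry in both views.

```bash
cat > h.py <<'E'
from cell import *
import cv2, numpy as np
from scipy.optimize import minimize
def proj(f,P):
    T=np.linalg.inv(f["cam_to_world"]); P=np.atleast_2d(P)
    c=P@T[:3,:3].T+T[:3,3]; s=c[:,:2]/c[:,2:]
    s=s*(1+f["k1"]*(s**2).sum(1,keepdims=True))
    return s*[f["fx"],f["fy"]]+[f["cx"],f["cy"]]
def ray(f,uv,z):
    s0=(np.array(uv)-[f["cx"],f["cy"]])/[f["fx"],f["fy"]]; s=s0.copy()
    for _ in range(10): s=s0/(1+f["k1"]*(s@s))
    M=f["cam_to_world"]; d=M[:3,:3]@np.r_[s,1]; o=M[:3,3]
    return o+d*(z-o[2])/d[2]
def box(x0,x1,y0,y1,z0,z1):
    return np.array([[x,y,z] for x in(x0,x1) for y in(y0,y1) for z in(z0,z1)])
def place(B,p):
    c,s=np.cos(p[2]),np.sin(p[2]); R=np.array([[c,-s,0],[s,c,0],[0,0,1]])
    return B@R.T+[p[0],p[1],0]
def render(f,boxes,p,S=4):
    m=np.zeros((420*S,560*S),np.uint8)
    for B in boxes:
        q=(proj(f,place(B,p))+.5)*S-.5
        cv2.fillConvexPoly(m,cv2.convexHull(np.round(q*16).astype(np.int32)),255,shift=4)
    return cv2.resize(m,(560,420),interpolation=cv2.INTER_AREA).astype(float)/255
def fit(items,p0):
    # items: (frame, boxes, mask)
    def cost(p): return sum(np.abs(render(f,b,p)-m).sum()/m.sum() for f,b,m in items)
    sim=np.array([p0]+[np.array(p0)+d for d in np.diag([.012,.012,.12])])
    r=minimize(cost,p0,method="Nelder-Mead",options=dict(initial_simplex=sim,xatol=1e-4,fatol=1e-4))
    return r.x,r.fun/len(items)
CART=[box(-.06,.06,-.05,.05,0,.04)]
FA=[box(-.022,.022,.054,.098,0,.055),box(-.035,.035,.098,.158,0,.005)]
FB=[box(-.022,.022,-.098,-.054,0,.055),box(-.035,.035,-.158,-.098,0,.005)]
RAIL=[box(.165,.19,-.15,.15,0,.035)]
def outline(im,f,boxes,p,col):
    for B in boxes:
        q=proj(f,place(B,p))
        for i in range(8):
            for b in(1,2,4):
                if not i&b: cv2.line(im,*[tuple(np.round(k*16).astype(int).tolist()) for k in(q[i],q[i|b])],col,1,cv2.LINE_AA,4)
E
cat > a.py <<'E'
from h import *
F={};M={}
for n in("side","top"):
    F[n]=grab_frame(n)
    for o in["carton","foot_a","rail"]:
        M[n,o]=silhouettes(n,o)
        print(n,o,[(d["score"],d["centre"],int(d["mask"].sum())) for d in M[n,o]])
import pickle; pickle.dump((F,M),open("a.pkl","wb"))
c=F["top"]["img"][130:340,330:530,::-1]; cv2.imwrite("pics/crop0.png",cv2.resize(c,None,fx=2.8,fy=2.8,interpolation=cv2.INTER_CUBIC))
for uv in [(391,190),(456,195),(447,281)]: print(ray(F["top"],uv,.04))
for uv in [(277.6,149.5),(285.6,213.9),(211.2,192.7)]: print(ray(F["top"],uv,.0))
for uv in [(221.5,216.6),(282.2,222.8),(232.6,276.4)]: print(ray(F["side"],uv,.0))
E
python3 a.py
```

```text
side carton [(0.95, [298.8, 157.7], 1544), (0.76, [319.6, 136.6], 586), (0.72, [382.1, 149.0], 2589)]
side foot_a [(0.84, [233.6, 266.8], 5277)]
side rail [(0.92, [238.1, 268.2], 5187), (0.69, [197.7, 337.3], 1834)]
top carton [(0.71, [453.2, 194.8], 1214), (0.7, [390.3, 192.1], 2577), (0.64, [443.4, 282.1], 4849), (0.22, [134.4, 139.0], 1374)]
top foot_a [(0.6, [274.5, 202.8], 4404)]
top rail [(0.82, [279.1, 203.5], 4140)]
[ 0.58291753 -0.19067375  0.04      ]
[ 0.56849237 -0.33156675  0.04      ]
[ 0.3823418  -0.30350643  0.04      ]
[0.68686109 0.05780438 0.        ]
[0.53774633 0.04269582 0.        ]
[0.59045368 0.21254154 0.        ]
[0.69510579 0.05963026 0.        ]
[0.55162448 0.03135906 0.        ]
[0.59259853 0.21496334 0.        ]
```

```bash
cat > b.py <<'E'
from h import *
import pickle; F,M=pickle.load(open("a.pkl","rb"))
RACK=FA+FB+RAIL
g0=[.615,.05,1.52]; c0=[.583,-.19,1.57]
pick=lambda n,o,uv:min(M[n,o],key=lambda d:np.hypot(*(np.array(d["centre"])-uv)))["mask"]
for ns in(("side",),("top",),("side","top")):
    print(ns,"carton",fit([(F[n],CART,pick(n,"carton",dict(side=(299,158),top=(391,190))[n])) for n in ns],c0))
    r=fit([(F[n],RACK,(M[n,"rail"][0]["mask"])) for n in ns],g0); print("rack",r)
C=fit([(F[n],CART,pick(n,"carton",dict(side=(299,158),top=(391,190))[n])) for n in F],c0)[0]
for n,(r0,r1,q0,q1) in dict(top=(100,280,170,440),side=(110,310,150,350)).items():
    im=cv2.resize(F[n]["img"][:,:,::-1],None,fx=3,fy=3,interpolation=cv2.INTER_CUBIC)
    g=dict(F[n]); 
    for k in("fx","fy"): g[k]=F[n][k]*3
    for k in("cx","cy"): g[k]=F[n][k]*3+1
    outline(im,g,CART,C,(0,0,255)); outline(im,g,RACK,r[0],(255,0,255))
    cv2.imwrite(f"pics/fit_{n}.png",im[r0*3:r1*3,q0*3:q1*3][:600,:800])
E
python3 b.py
```

```text
('side',) carton (array([ 0.59159709, -0.19483806,  1.61214629]), np.float64(0.04152697348369399))
rack (array([0.61974684, 0.05050187, 1.75169331]), np.float64(0.066659862325497))
('top',) carton (array([ 0.58693979, -0.19364488,  1.61921564]), np.float64(0.04219072184558729))
rack (array([0.61506095, 0.05235752, 1.75417821]), np.float64(0.06688263711281614))
('side', 'top') carton (array([ 0.5894438 , -0.19372201,  1.61935196]), np.float64(0.06491519051278137))
rack (array([0.61682958, 0.0518994 , 1.75260784]), np.float64(0.09628969904377091))
```

View pics/crop0.png

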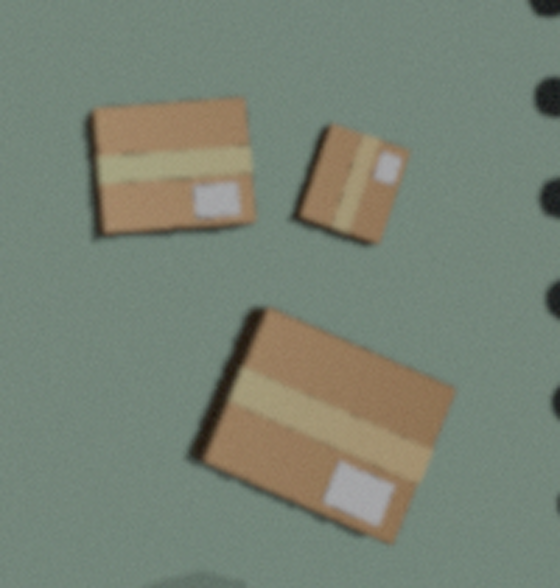

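The crop confirms it: the left carton is middle-sized, the one to its right is smaller and the one below is larger. Both cameras agree on where the carton lies relative to the gap: 237 mm before it, 71 mm to the side and turned by 7.6°. I'll push it sideways first, turning it square on the way.

```bash
cat >> h.py <<'E'
from scipy.spatial.transform import Rotation as Ro
G=np.array([.6168,.0519,1.7526])
def rv(a): return (Ro.from_euler("z",a)*Ro.from_euler("x",np.pi)).as_rotvec()
def g2w(x,y,p=G): return place(np.array([[x,y,0.]]),p)[0][:2]
def rel(c,g=G):
    d=c[:2]-g[:2]; cs,s=np.cos(g[2]),np.sin(g[2])
    return np.array([cs*d[0]+s*d[1],-s*d[0]+cs*d[1],c[2]-g[2]])
def see(c0,tag=None):
    its=[];out={}
    for n in("side","top"):
        f=grab_frame(n); uv0=proj(f,[[c0[0],c0[1],.03]])[0]
        ms=[d for d in silhouettes(n,"carton") if np.hypot(*(np.array(d["centre"])-uv0))<25]
        if tag:
            im=f["img"][:,:,::-1].copy(); cv2.imwrite(f"pics/{tag}_{n}.png",im)
        if ms:
            m=min(ms,key=lambda d:np.hypot(*(np.array(d["centre"])-uv0)))
            its.append((f,CART,m["mask"])); r=fit(its[-1:],c0); print(n,m["score"],r,"rel",rel(r[0]).round(4)); out[n]=r[0]
    return out
E
python3 - <<'E'
from h import *
C=np.array([.5894,-.1937,1.6193])
st=lambda:print(get_state()["clock"],get_state()["position"],get_state()["contact_force"])
a=C[2]-np.pi
p0=g2w(0,.086,C); p1=g2w(-.2365,.061)
grab(); st(); print(get_state()["finger_gap"])
print(p0,p1,ik([*p0,.01],rv(a)),ik([*p1,.01],rv(G[2]-np.pi)))
movep([*p0,.15],rv(a)); move_l([*p0,.010],velocity=.12); st()
pc=g2w(0,.066,C); move_l([*pc,.01],velocity=.08)
print(move_l([*g2w(0,.052,C),.01],velocity=.02,until_force=1.2)); st()
E
```

```text
2.0667 [ 0.20341138 -0.51102711  0.23129581] [-0.63162126  0.1410696  -0.51621787]
-0.0003465576374244565
[ 0.50350114 -0.19786968] [ 0.59956543 -0.19173132] [-0.5109177   0.55956755 -0.47578821  0.53544056  0.          2.58217128] [-0.42669759  0.6828466  -0.22198361  0.66596611  0.          2.53309139]
5.0083 [ 0.50409764 -0.19823106  0.01068745] [-0.0587156   0.07083748  0.51746067]
True
5.8083 [ 0.52772836 -0.1963995   0.00954055] [-0.27665111 -0.60566459 -0.20781297]
```

Run:
```python
from h import *
st=lambda:print(get_state()["clock"],get_state()["position"],get_state()["contact_force"])
p1=g2w(-.2365,.061)
st()
move_l([*p1,.01],velocity=.05,rot=rv(G[2]-np.pi)); st()
p2=g2w(-.2365,.11); move_l([*p2,.01],velocity=.15); move_l([*p2,.14],velocity=.2); st()
c0=np.r_[g2w(-.2365,0),G[2]]
see(c0,"s1")
```

```text
5.8083 [ 0.52772836 -0.1963995   0.00954055] [-0.27665111 -0.60566459 -0.20781297]
7.4083 [ 0.59963333 -0.19169433  0.01016924] [-0.40062099  0.36754635 -0.57206203]
8.6833 [ 0.55118695 -0.20021555  0.13915689] [-0.2902623   0.58021766 -1.41865378]
side 0.61 (array([ 0.66505571, -0.19010496,  1.71172108]), np.float64(0.1272156862745098)) rel [-0.2467 -0.0037 -0.0409]
top 0.58 (array([ 0.66029106, -0.18623646,  1.65541459]), np.float64(0.028044356319306747)) rel [-0.2421  0.0003 -0.0972]
```

View pics/s1_side.png

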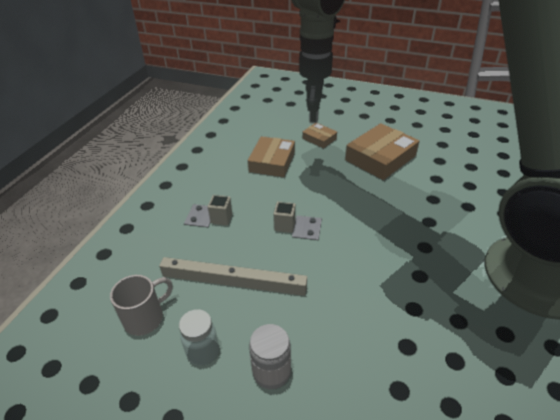

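View pics/s1_top.png

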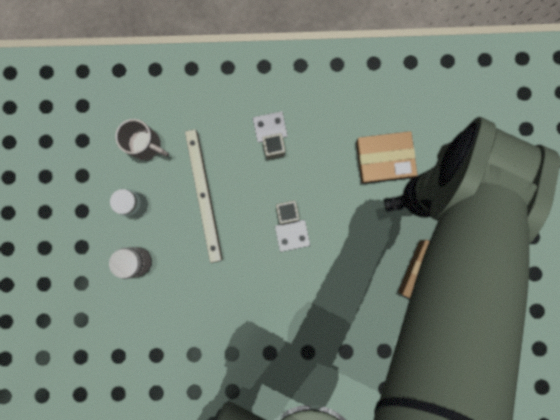

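Run:
```python
from h import *
a=G[2]-.09-np.pi/2
p=g2w(-.36,.02)
print(ik([*p,.01],rv(a)),ik([*p,.01],rv(a-np.pi)))
movep([*p,.14],rv(a)); print(get_state()["clock"])
see(np.r_[g2w(-.242,0),G[2]-.08],"s2")
```

```text
[-5.33661987e-01  8.40358614e-01  1.08522592e-01  8.38960305e-01
  4.44089210e-16  9.45330667e-01] [-0.53366199  0.84035861  0.10852259  0.83896031  0.         -2.19626199]
10.2583
side 0.57 (array([ 0.66389402, -0.18722705,  1.67942088]), np.float64(0.07056102107741084)) rel [-0.2437 -0.0031 -0.0732]
top 0.9 (array([ 0.65947062, -0.18592843,  1.66041689]), np.float64(0.027729602479289593)) rel [-0.2416  0.001  -0.0922]
```

View pics/s2_top.png

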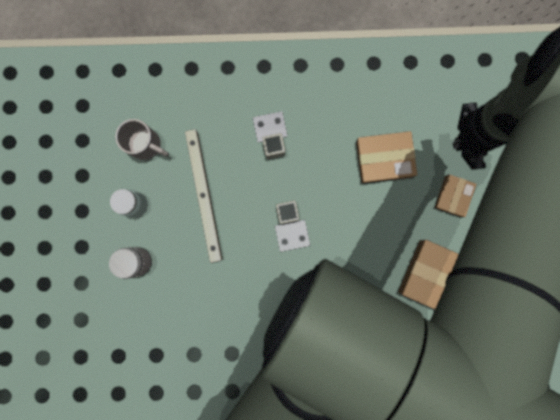

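Run:
```python
from h import *
st=lambda:print(get_state()["clock"],get_state()["position"],get_state()["contact_force"])
def tcp(r,off): # carton pose rel gap -> world tcp
    w=np.r_[g2w(r[0],r[1]),G[2]+r[2]]; return [*g2w(off,0,w),.01],rv(w[2]-np.pi/2)
c=np.array([-.2425,-.001,-.086])
p,o=tcp(c,-.095); movep([*p[:2],.14],o); move_l(p,velocity=.12,rot=o); st()
p,o=tcp(c,-.072); move_l(p,velocity=.06,rot=o)
for k in(.5,1):
    r=c+k*(np.array([-.115,0,0])-c); p,o=tcp(r,-.071); move_l(p,velocity=.05,rot=o); st()
see(np.r_[g2w(-.115,0),G[2]],"s3")
```

```text
11.9417 [ 0.67145061 -0.28142998  0.0110857 ] [-0.55667634  0.20057077  0.33494767]
13.9167 [ 0.65942726 -0.19399184  0.01004394] [-0.60321874  0.20343534 -0.32112383]
15.3417 [ 0.65038109 -0.13075389  0.009968  ] [ 0.53627489 -0.20326021  0.36877772]
side 0.93 (array([ 0.64079721, -0.06283604,  1.76078324]), np.float64(0.05276170729804145)) rel [-0.1172 -0.0029  0.0082]
top 0.59 (array([ 0.63535878, -0.05962746,  1.74685703]), np.float64(0.10314026634544603)) rel [-0.113   0.0019 -0.0057]
```

View pics/s3_top.png

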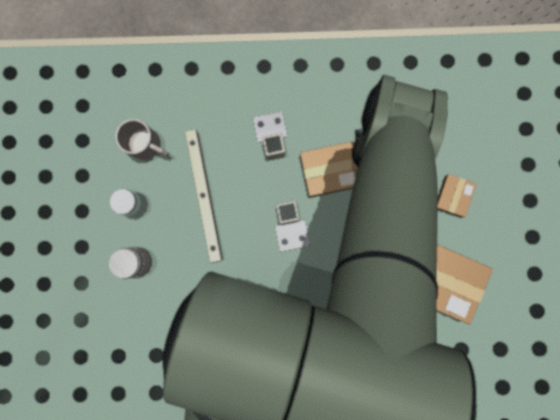

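View pics/s3_side.png

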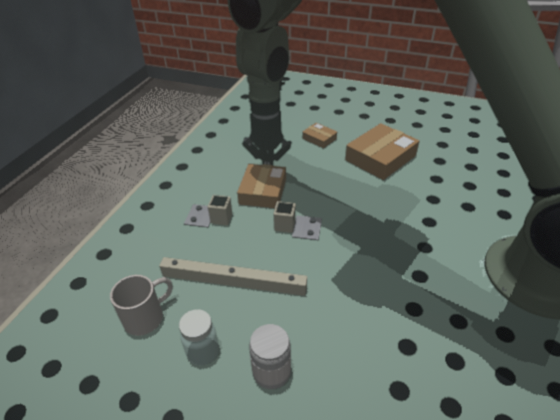

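Against each camera's own rack fit, the carton is centred within 1 mm and square within 0.01 rad. Next I'll push it through with a force guard.

Run:
```python
from h import *
st=lambda:print(get_state()["clock"],rel(np.r_[get_state()["position"][:2],0])[:2].round(4),get_state()["contact_force"].round(2))
o=rv(G[2]-np.pi/2)
for x in(-.12,-.06,0.0,.022):
    h=move_l([*g2w(x,0),.01],velocity=.05,rot=o,until_force=8); st()
    if h: print("hit",x); break
else:
    print(move_l([*g2w(.045,0),.01],velocity=.02,rot=o,until_force=8)); st()
f=grab_frame("side"); cv2.imwrite("pics/s4_side.png",f["img"][:,:,::-1])
f=grab_frame("top"); cv2.imwrite("pics/s4_top.png",f["img"][:,:,::-1])
```

```text
17.0083 [-1.199e-01 -1.000e-04] [-0.06  0.07  0.41]
18.3583 [-0.0597 -0.    ] [-0.06 -1.8   1.53]
19.7083 [0.0003 0.0001] [ 0.53  0.29 -0.73]
20.3 [0.0229 0.    ] [ 0.12  0.46 -0.15]
True
21.0 [0.0331 0.0004] [ 0.06 -0.13  1.09]
```

View pics/s4_side.png

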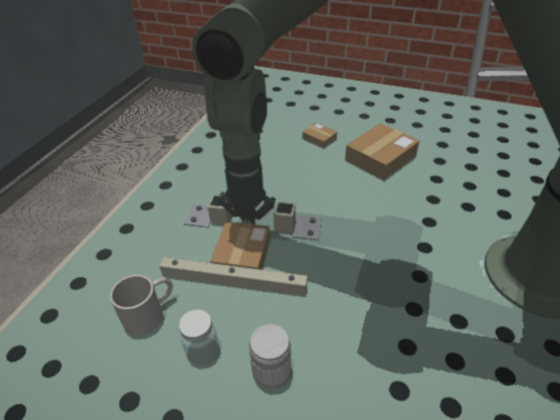

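Run:
```python
from h import *
st=lambda:print(get_state()["clock"],rel(np.r_[get_state()["position"][:2],0])[:2].round(4),get_state()["contact_force"].round(2))
print(move_l([*g2w(.043,0),.01],velocity=.01,until_force=15)); st(); sleep(.2); st()
move_l([*g2w(-.10,0),.01],velocity=.12); move_l([*g2w(-.10,0),.2],velocity=.2)
movep([.35,-.4,.25],rv(-1.2)); st()
see(np.r_[g2w(.105,0),G[2]],"s5")
import cv2
for n,(r,c) in dict(side=(slice(170,320),slice(140,340)),top=(slice(110,260),slice(170,370))).items():
    im=cv2.imread(f"pics/s5_{n}.png")[r,c]; cv2.imwrite(f"pics/s5c_{n}.png",cv2.resize(im,None,fx=4,fy=4,interpolation=cv2.INTER_CUBIC))
```

```text
True
21.725 [0.0328 0.0014] [ 0.84 -0.58  0.71]
21.925 [0.0327 0.0016] [0.76 0.44 0.48]
25.9583 [-0.3958  0.3434] [ 0.01  1.31 -0.27]
side 0.9 (array([0.60513395, 0.12961665, 1.76198417]), np.float64(0.22424274848638862)) rel [ 0.0785 -0.0026  0.0094]
top 0.66 (array([0.59674429, 0.15468245, 1.74134131]), np.float64(0.040047219190591794)) rel [ 0.1047  0.0011 -0.0113]
```

View pics/s5c_side.png

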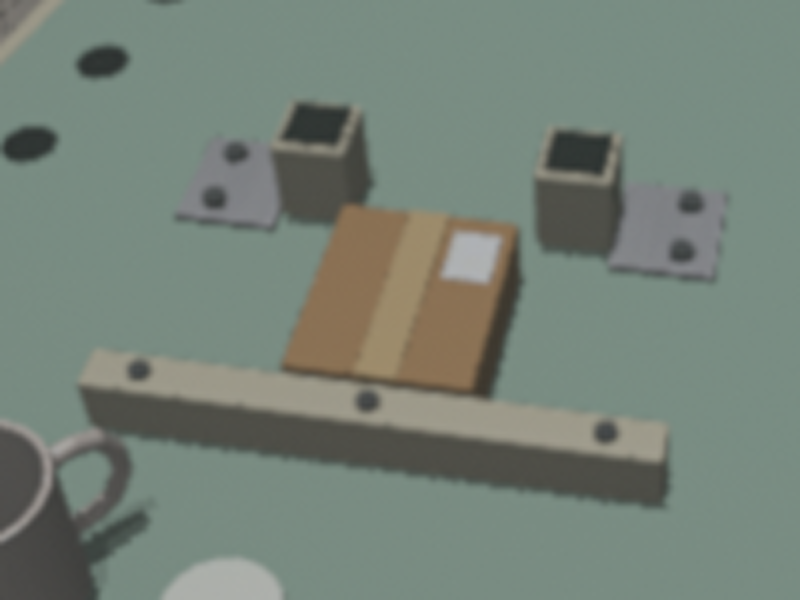

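View pics/s5c_top.png

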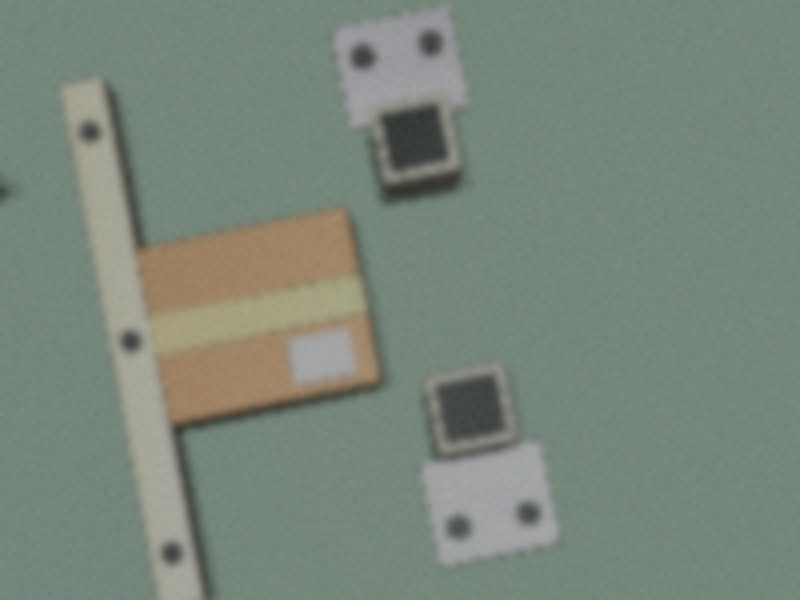

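Both views show the carton past the feet, centred, with its end at the rail. In the enlarged side view the leading edge runs parallel to the rail. The side fit is biased because the rail hides part of the carton, so I'll check flushness with a model overlay.

Run:
```python
from h import *
import pickle; F,M=pickle.load(open("a.pkl","rb"))
GS=dict(side=np.array([.61975,.0505,1.7517]),top=np.array([.61506,.05236,1.7542]))
for n in("side","top"):
    f=F[n]; g=dict(f)
    for k in("fx","fy"): g[k]=f[k]*4
    for k in("cx","cy"): g[k]=f[k]*4+1.5
    im=cv2.resize(cv2.imread(f"pics/s5_{n}.png"),None,fx=4,fy=4,interpolation=cv2.INTER_CUBIC)
    p=GS[n]; w=np.r_[g2w(.105,0,p),p[2]]
    outline(im,g,CART,w,(0,0,255)); outline(im,g,RAIL+FA+FB,p,(255,0,255))
    r,c=dict(side=(170,140),top=(110,170))[n]
    cv2.imwrite(f"pics/s6_{n}.png",im[r*4:r*4+600,c*4:c*4+800])
    q=rel(np.array([.59674,.15468,1.74134]),GS["top"]); 
print(q)
```

```text
[ 0.1039451  -0.00064809 -0.01286   ]
```

View pics/s6_side.png

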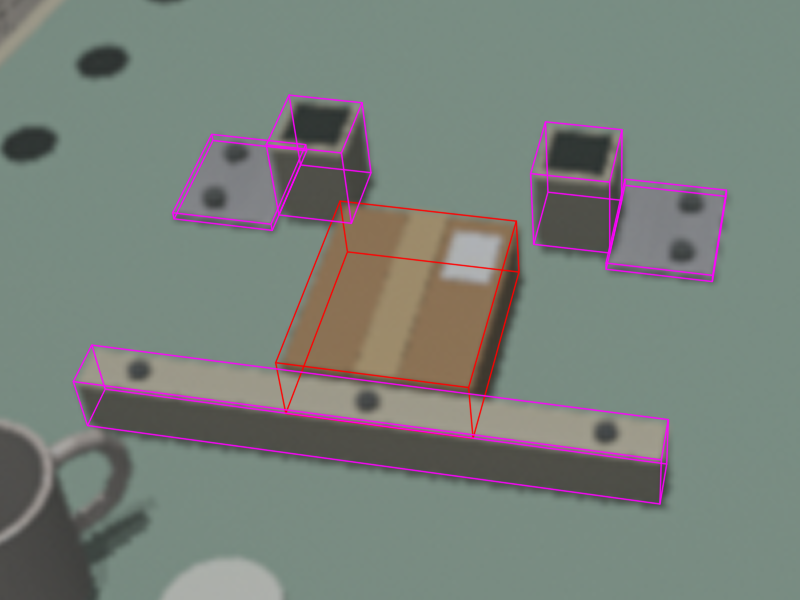

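View pics/s6_top.png

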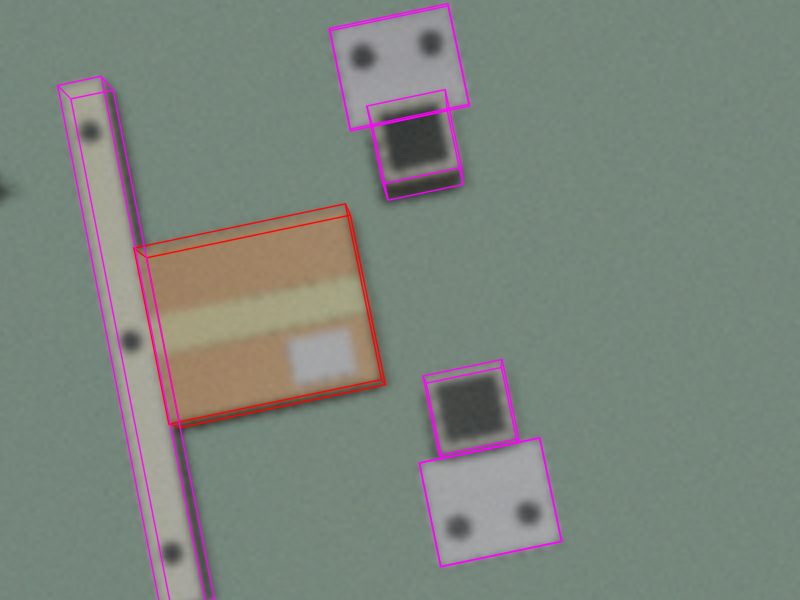

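Run:
```python
from cell import *
for o in("tin","mug","jar"): print(o,[d["centre"] for d in tip_of("top",o)][:1])
print(get_state()["clock"]); print(sign_off())
```

```text
tin [[135.6, 261.5]]
mug [[144.6, 141.0]]
jar [[132.7, 203.2]]
26.3083
the job is handed in; nothing more can be done
None
```

The middle-sized carton is through the gap and fully past the feet, with its leading end against the back rail. I handed the job in at about 26 s. I pushed it with the shut fingers only: sideways into line with the gap, then from behind to the rail, checking its place between pushes.

**Last checks:**
- **Position:** In the top view the carton's centre is 104 mm beyond the gap's centre (105 mm when flush). It is within 1 mm of centred and within 0.013 rad of square.
- **Flush fit:** A model of the carton flush on the rail lines up with both pictures to about 1 pixel. The force guard also stopped both final pushes at the rail, about 1 mm short of the computed flush position.
- **Bystanders:** The tin, mug and jar appear within about 3 pixels of where they started, which is detector scatter.
- **Robot:** The arm was parked at 0.25 m height, clear of everything.

**Disagreements:**
- **Final side-view fit:** It put the carton about 25 mm short of the rail. I discounted it because the rail hides part of the carton there, which spoils that fit.
- **Camera offset:** The two cameras differ by a constant 5 mm or so. This cancels out when the carton is measured against the rack in the same picture.

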